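# Fit the sprung idler roller into its bracket

## Robot

A 6-joint arm with a two-finger parallel gripper is mounted at the origin on a cart in front of the work surface, level with it; the furniture and walls round the work are solid. World frame = base frame: x ahead of the robot, y to its left, z up, the work surface at z = 0. Lengths are in m, angles in rad, forces in N, time in s.
With the tool pointing down it reaches from about 0.225 to 0.875 m from the base axis. Payload 3.4 kg.
Tool frame: the origin (TCP) lies at the very end of the fingers, on their centre line; the grasp point (between the pads) lies behind it (manip.tcp_to_grasp is the z of the grasp point in the tool frame, in m); z points along the fingers, y is the direction in which the jaws open and shut (so a half turn about z gives the same grasp; the last joint's range is limited). The gripper opens to 85 mm and grips with 20 to 120 N. Pads are 22 mm wide; open, the fingers measure 114 mm over their backs; the gripper's body (76 mm by 85 mm) begins 54 mm behind the grasp point. The pads swing forward as they close: fully open they stand 13 mm farther back than shut.
Start: joints at [1.101, 0.276, 1.505, -0, 1.361, -0.121], TCP at [0.197, 0.54, 0.231] pointing down, gripper open.
Joint ranges: [-2.89, 2.89], [-0.75, 2.08], [0.22, 2.7], [-1.18, 4.32], [0.11, 2.71], [-2.7, 2.7]. Speed limits (rad/s): [2.57, 2.57, 3.14, 3.14, 3.14, 3.14].

## Interface

Orientations are given as a unit quaternion [w, x, y, z].
In Python, from rig import manip, eyes gives the robot as it stands.
- The arm moves only by the tool servo_tool, never from a script. Its argument "increments" is a list of rows, each an object with "slide": the shift along the tool's x, y, z in m, a list of three; "spin": the turn about the tool's z in degrees. A call has 1 to 8 rows; each row shifts and turns the commanded pose from where the row before left it, along the tool's axes as they then stand; what a row does not reach is not made up. A row lasts 1/10 s, in which the tool goes at most 50 mm and 8.59 degrees, less where a joint would pass 70% of its speed; a pose out of reach is approached as far as the arm can. A call is refused whole if a number of a shift passes 0.05 or a number of a turn 8.59, either way. A call with a gripper value outside its range is refused whole. "hand" is the opening, from 0 (shut) to 1 (fully open), set as the call begins (left out, the last holds). The fingers move at their own pace and stop on an object; "newtons" is the grip in N (left out, the last holds). Time passes only in rows, so rows that do not move let the fingers close. It gives the time, the measured TCP pose, the force and the opening at its end, in the units of the state.
- manip.get_state(): the state, without advancing time (a new reading comes with each control period).
- eyes.get_image(name): name is "side" or "top" or "wrist"; returns the picture (400x640x3 uint8, blue, green, red); there is no depth.
- eyes.calibration(name): a dict with "fx", "fy", "cx", "cy" (pixels), "rvec" (rotation vector, rad) and "tvec" (3), from world to camera coordinates, as OpenCV has them; the wrist camera has in their place "hand_eye" (4x4, takes a point from camera to tool coordinates, whose origin is the TCP and whose axes are the flange's). Camera axes: x right, y down, z forward; pixel columns grow to the right and rows downward; lengths in m; the calibration is good to about 2 mm. A picture is of the moment at which its call begins: read the wrist's pose just before it. calibration takes no time and is no camera call.
- manip.sign_off(): hands the job in, once; it reports no verdict.
The state is a dict: "clock": time; "qpos": joint angles; "qd": joint speeds; "effort": joint torques, N m; "position": TCP position; "ee_rot": TCP orientation; "contact_force": force on the tool from outside, world axes, zero at the start; "moment": the same for the moment, N m; "width": finger opening in m.
Only numpy, scipy, OpenCV 4.12 (cv2) and the standard library are available. Lean on these libraries where they do the work, as an engineer would, in place of code of your own. Each camera call takes 0.05 s, during which the arm holds its last target.

## Task

Take the spring-loaded idler roller from its grey cradle and fit it into the idler bracket: brass plunger end in the brass-ringed recess, black stub end in the black-ringed recess. The free roller is too long for the gap, so push the plunger in against its spring to get the roller between the two bearing blocks, then let it spring out and let go, so that the roller hangs level with both ends well inside their recesses. Do not knock over or push away the oil bottle, tape roll and white cup around the work.

Things in the scene. Friction and masses are not known exactly. Their poses are not given: they have to be found in the camera images.
- roller_center (a point): Middle of the loose idler roller, on its axis. Black rubber cylinder 32 mm diameter, 104 mm long, with a 22 mm diameter, 8 mm long hub at each end (hub faces 60 mm from this point); about 0.24 kg. Own y axis = roller axis: +y to the black stub, -y to the brass plunger. Lies level, axis 50 mm above the table; grip it across its diameter at the middle (68 mm free between supports).
- stub_end (a point): End face of the black fixed stub: 12 mm diameter, 6 mm long with a chamfered tip, on the roller's axis, 66 mm from the roller's middle along its +y.
- plunger_tip (a point): Round tip of the brass plunger, on the roller's axis, 82 mm from the roller's middle along its -y when free. Plunger 10 mm diameter with a half-ball end; stands 22 mm out of the brass hub and slides in by up to 16 mm against a spring: about 2 N to start, 0.7 N more per mm (about 13 N fully in).
- bracket: Idler bracket, fixed to the table; origin on the table under the middle of the gap, which is open above. Base plate 70 (x) x 190 (y) x 10 mm high. At each end an upright grey cheek, 60 mm wide, inner face 79.5 mm from the middle, top at 96 mm; just inside it an aluminium bearing block, 50 mm wide, 12 mm thick. The blocks' inner faces are 133 mm apart (y = -66.5 and +66.5 mm).
- bracket_mid (a point): Middle of the gap, 70 mm above the table, axes as the bracket. Both blocks hang on one fork, clamped by hand at an unreported height: BOTH recess centres lie at one height, anywhere 60 to 80 mm above the table, at x = 0; find it by touch or sight. The fork holds still in use. Block tops are 23 mm above, undersides 35 mm below the recess centres; a thin tie rod runs 29 mm below them.
- brass_side (a point): On the -y block's inner face, 70 mm above the table (not the recess itself, see bracket_mid): this block has the brass-ringed round blind recess for the plunger, 14 mm diameter, 7 mm deep, axis along y, mouth chamfered 1.5 mm. Seated, the plunger bottoms in it, still pushed in by about 2 mm.
- black_side (a point): On the +y block's inner face, 70 mm above the table (not the recess itself): this block has the black-ringed round blind recess for the stub, 15.5 mm diameter, 9 mm deep, axis along y, mouth chamfered 1.5 mm. Seated, the roller's steel hub face rests on this inner face, stub 6 mm deep; the roller's middle is then 6.5 mm to +y of the bracket's middle.
- cradle: Grey plastic storage cradle, fixed to the table, base 70 (x) x 110 (y) x 8 mm; origin under its centre on the table. Two V supports, 12 mm thick, at y = -40 and +40 mm hold the roller along the cradle's y axis, plunger to -y; their tops are just below the roller's axis.
- oil_bottle: Cream oil bottle with red nozzle, 41 mm diameter, 125 mm high, standing; origin under its centre. Leave alone.
- tape_roll_0: Blue tape roll lying flat, 71 mm diameter, 23 mm high; origin under its centre. Leave alone.
- white_cup: White plastic cup, 67 mm diameter, 52 mm high; origin under its centre. Leave alone.
Not all that is in view belongs to the job. Leave any pink look-alike of the part that bears roller_center alone.

How it is judged:
At the end, for the whole second after the job is handed in: The roller hangs at rest in the bracket, released, with the plunger tip at least 4 mm inside the brass-ringed recess and the stub end at least 4 mm inside the black-ringed recess (both ends within 6 mm of the bracket's centre line and 52 to 85 mm above the table) (y of plunger_tip in the frame of bracket below -0.0705 m and y of stub_end in the frame of bracket above 0.0705 m and x of plunger_tip in the frame of bracket between -0.006 and 0.006 m and x of stub_end in the frame of bracket between -0.006 and 0.006 m and height (world z) of plunger_tip between 0.052 and 0.085 m and height (world z) of stub_end between 0.052 and 0.085 m and linear speed of roller below 0.02 m/s); the robot touches nothing.
It fails at once if a bystander (bottle, tape roll or cup) is pushed more than 30 mm or knocked over (distance of any of oil_bottle, tape_roll_0, white_cup from where it was at the start of the episode above 0.03 m or angle between any of oil_bottle, white_cup's own z axis and vertical above 0.7 rad).
It also fails if it takes over 51 s, if anything falls off the work surface, if the arm or the gripper's body presses on something with over 40 N, if the wrist force passes 120 N, or if a joint passes its speed limit or range.

## Working session

There is one attempt and no reset: what is moved stays moved. The work goes in short steps, Python scripts to look and compute and a tool call to move; the robot and the scene stay as the last step left them, time stands still between calls to the robot, and variables do not carry over. Pictures are saved under pics/ and viewed, and the job is handed in when it is done.

Besides the shell and the picture viewer there is one more tool, called after "Emit:" by a JSON object that holds its "api" and its "payload", one argument or row to a line. servo_tool: Moves the arm, as the interface text tells. Its arguments: {"type":"object","properties":{"increments":{"type":"array","items":{"type":"object","properties":{"slide":{"type":"array","items":{"type":"number"}},"spin":{"type":"number"}}}},"hand":{"type":"number"},"newtons":{"type":"number"}},"required":["increments"]}

```bash
ls; mkdir -p pics; python3 - <<'E'
from rig import manip, eyes
import cv2
s=manip.get_state(); print(s); print(manip.tcp_to_grasp)
for n in ["side","top","wrist"]:
    print(n, eyes.calibration(n))
    cv2.imwrite(f"pics/{n}0.png", eyes.get_image(n))
E
```

```text
pics
{'clock': 0.0, 'qpos': array([ 1.10099953e+00,  2.76620469e-01,  1.50615689e+00,  1.96113925e-05,
        1.36069524e+00, -1.21018435e-01]), 'qd': array([ 0.00026124, -0.00075013, -0.00063438, -0.00022223, -0.00100122,
        0.00015669]), 'effort': array([-1.62523771e-03, -4.16770005e+01, -2.45802158e+01, -4.85433120e-04,
        1.11640131e-02, -1.13160340e-05]), 'position': array([0.19627027, 0.53989539, 0.23041572]), 'ee_rot': array([-2.82826997e-04,  1.73508562e-01,  9.84831912e-01, -8.96465301e-04]), 'contact_force': array([-0.30290569,  0.02316578,  0.38600701]), 'moment': array([-0.02494455, -0.02467476,  0.02189364]), 'width': 0.08556662418553398}
-0.0187
side {'fx': 512.294026795379, 'fy': 512.294026795379, 'cx': 320.69309613482005, 'cy': 199.338434302746, 'rvec': array([ 2.0319424 , -0.20903644,  0.11063666]), 'tvec': array([-0.56128155,  0.1175602 ,  1.35104215])}
top {'fx': 451.41802339338983, 'fy': 451.41802339338983, 'cx': 321.69021151193334, 'cy': 204.0185842973921, 'rvec': array([ 2.16101072, -2.14239592,  0.15962323]), 'tvec': array([-0.03370448,  0.57118471,  1.19512682])}
wrist {'fx': 327.4839444628156, 'fy': 327.4839444628156, 'cx': 307.8074027271645, 'cy': 204.11900168357704, 'hand_eye': array([[ 4.32823142e-04, -9.48710025e-01, -3.16147277e-01,
         8.17020941e-02],
       [ 9.99999906e-01,  4.03364353e-04,  1.58620047e-04,
        -4.96569812e-05],
       [-2.29618867e-05, -3.16147316e-01,  9.48710111e-01,
        -1.43435326e-01],
       [ 0.00000000e+00,  0.00000000e+00,  0.00000000e+00,
         1.00000000e+00]])}
```

View pics/side0.png

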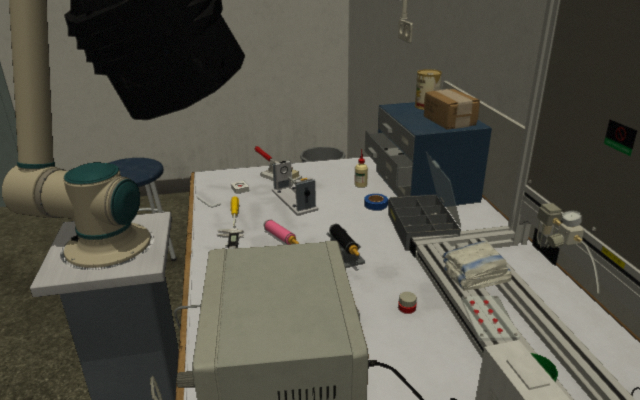

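View pics/top0.png

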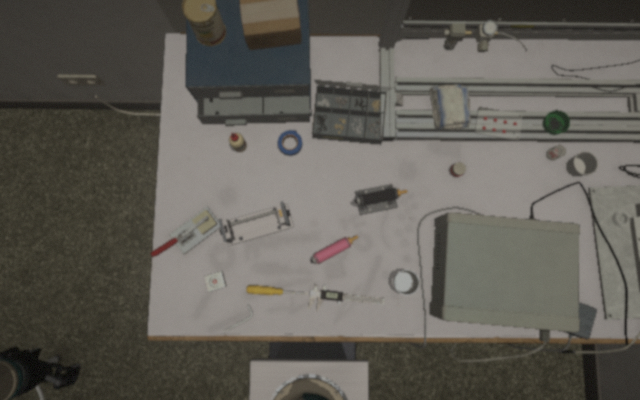

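View pics/wrist0.png

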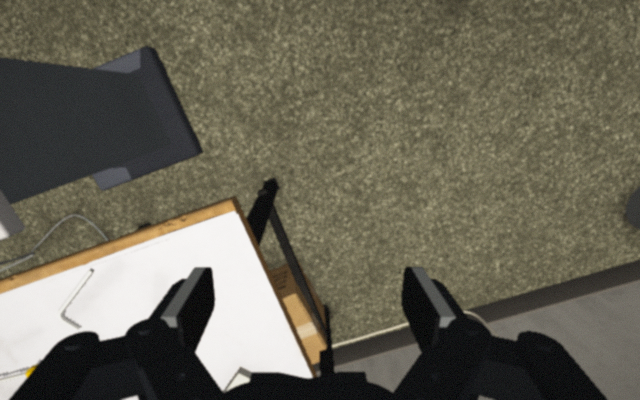

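```bash
cat > h.py <<'E'
import numpy as np, cv2
from rig import manip, eyes
from scipy.spatial.transform import Rotation as R
def cam(name, st=None):
    c=eyes.calibration(name)
    K=np.array([[c['fx'],0,c['cx']],[0,c['fy'],c['cy']],[0,0,1]])
    if 'rvec' in c:
        Rm=cv2.Rodrigues(c['rvec'])[0]; t=c['tvec']
    else:
        q=st['ee_rot']; Rt=R.from_quat([q[1],q[2],q[3],q[0]]).as_matrix()
        T=np.eye(4);T[:3,:3]=Rt;T[:3,3]=st['position']
        M=np.linalg.inv(T@c['hand_eye']); Rm=M[:3,:3]; t=M[:3,3]
    return K,Rm,t
def ray(C,u,v):
    K,Rm,t=C
    d=Rm.T@np.linalg.inv(K)@np.array([u,v,1.]); o=-Rm.T@t
    return o,d/np.linalg.norm(d)
def onz(C,u,v,z):
    o,d=ray(C,u,v); return o+d*(z-o[2])/d[2]
def proj(C,p):
    K,Rm,t=C; x=K@(Rm@np.asarray(p,float)+t); return x[:2]/x[2]
def tri(C1,a,C2,b):
    o1,d1=ray(C1,*a);o2,d2=ray(C2,*b)
    A=np.stack([d1,-d2],1);s=np.linalg.lstsq(A,o2-o1,rcond=None)[0]
    p,q=o1+d1*s[0],o2+d2*s[1]
    return (p+q)/2,np.linalg.norm(p-q)
E
python3 - <<'E'
import cv2,numpy as np
t=cv2.imread('pics/top0.png');s=cv2.imread('pics/side0.png')
def b(i): return np.clip(i.astype(float)*1.7,0,255).astype(np.uint8)
cv2.imwrite('pics/tz.png',b(cv2.resize(t[170:270,205:415],None,fx=3.8,fy=3.8,interpolation=cv2.INTER_CUBIC)))
cv2.imwrite('pics/sz.png',b(cv2.resize(s[145:275,225:395],None,fx=4.5,fy=4.5,interpolation=cv2.INTER_CUBIC)))
from h import *
C=cam('top');S=cam('side')
for n,(u,v),z in [('bottle',(236,140),.06),('tape',(290,143),.02),('cup?',(403,281),.05),('bracket',(256,224),.09),('roller',(377,198),.05),('cup2',(458,170),.05)]:
    p=onz(C,u,v,z);print(n,p.round(3),proj(S,p).round(0))
E
```

```text
bottle [0.744 0.208 0.06 ] [360. 167.]
tape [0.748 0.062 0.02 ] [374. 198.]
cup? [ 0.366 -0.246  0.05 ] [253. 263.]
bracket [0.51  0.142 0.09 ] [290. 174.]
roller [ 0.588 -0.179  0.05 ] [341. 237.]
cup2 [ 0.668 -0.403  0.05 ] [402. 286.]
```

View pics/tz.png

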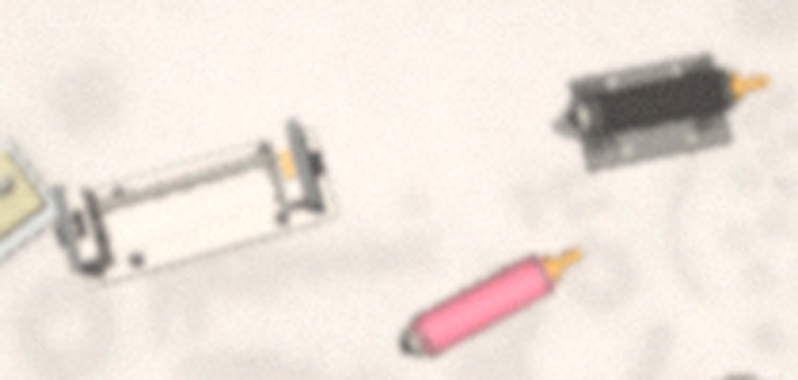

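View pics/sz.png

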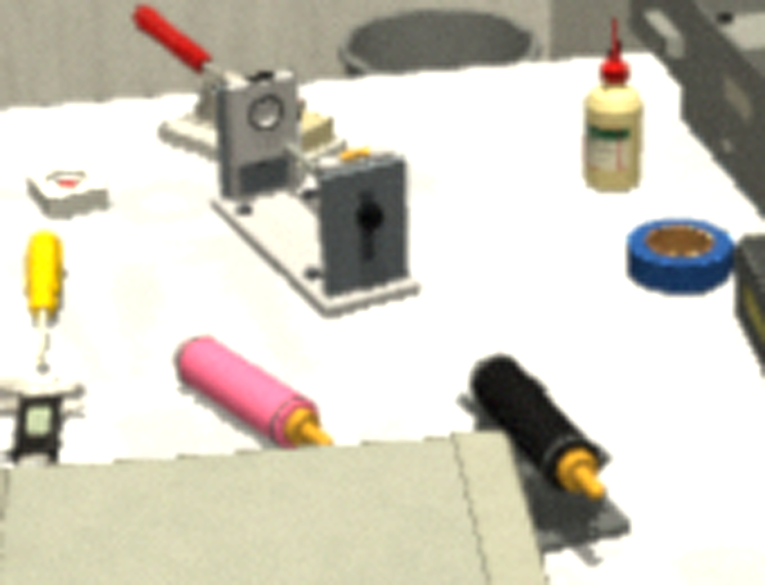

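```bash
python3 - <<'E'
from h import *
C=cam('top')
f=lambda x,y:(x/3.8+205-.4,y/3.8+170-.4)
tip=onz(C,*f(768,80),.05); hub=onz(C,*f(585,117),.05)
print(tip,hub); d=hub-tip; print(np.degrees(np.arctan2(d[1],d[0])),np.linalg.norm(d))
c=tip+d/np.linalg.norm(d)*.082; print(c)
# bracket cheek tops: brass (295,122)-(318,208), black (58,190)-(92,272)
P=[onz(C,*f(*p),.096) for p in [(295,122),(318,208),(58,190),(88,272)]]
m=(P[0]+P[1])/2;n=(P[2]+P[3])/2;d=n-m;print(m,n,np.degrees(np.arctan2(d[1],d[0])),np.linalg.norm(d),(m+n)/2)
E
```

```text
[ 0.60910224 -0.2605835   0.05      ] [ 0.58099047 -0.1288837   0.05      ]
102.0491543271422 0.1346666569876008
[ 0.59198468 -0.18039005  0.05      ]
[0.53912875 0.06630401 0.096     ] [0.49243564 0.22428141 0.096     ] 106.46600951246249 0.16473344046150618 [0.51578219 0.14529271 0.096     ]
```

Emit:
{"api": "servo_tool", "payload": {
  "increments": [
    {"spin": 8.5},
    {"spin": 8.5},
    {"spin": 8.5},
    {"spin": 8.5},
    {"spin": 8.5},
    {"spin": 8.5},
    {"spin": 6}
  ],
  "hand": 1
}}

```text
$.increments[0]: bad value
```

Emit:
{"api": "servo_tool", "payload": {
  "increments": [
    {"slide": [0, 0, 0], "spin": 8.5},
    {"slide": [0, 0, 0], "spin": 8.5},
    {"slide": [0, 0, 0], "spin": 8.5},
    {"slide": [0, 0, 0], "spin": 8.5},
    {"slide": [0, 0, 0], "spin": 8.5},
    {"slide": [0, 0, 0], "spin": 8.5},
    {"slide": [0, 0, 0], "spin": 7}
  ],
  "hand": 1
}}

```text
clock: 0.85
position: [0.1964, 0.5402, 0.2309]
ee_rot: [0.0, 0.631, 0.775, -0.0]
contact_force: [0.2, 0.5, -0.1]
width: 0.0854
```

Emit:
{"api": "servo_tool", "payload": {
  "increments": [
    {"slide": [-0.04, 0.019, 0]},
    {"slide": [-0.04, 0.019, 0]},
    {"slide": [-0.04, 0.019, 0]},
    {"slide": [-0.04, 0.019, 0]},
    {"slide": [-0.04, 0.019, 0]},
    {"slide": [-0.04, 0.019, 0]},
    {"slide": [-0.04, 0.019, 0]},
    {"slide": [-0.04, 0.019, 0]}
  ]
}}

```text
$.increments[0]: bad value
```

Emit:
{"api": "servo_tool", "payload": {
  "increments": [
    {"slide": [-0.04, 0.019, 0]},
    {"slide": [-0.04, 0.019, 0]},
    {"slide": [-0.04, 0.019, 0]},
    {"slide": [-0.04, 0.019, 0]},
    {"slide": [0, 0, 0]},
    {"slide": [0, 0, 0]}
  ]
}}

```text
$.increments[0]: bad value
```

```bash
python3 - <<'E'
from h import *
import pickle
s=manip.get_state(); im=eyes.get_image('wrist'); cv2.imwrite('pics/w1.png',im)
pickle.dump(s,open('s1.pkl','wb')); print(s['clock'],s['position'],s['ee_rot'],s['qpos'],s['qd'].max())
E
```

```text
0.85 [0.19641954 0.54016769 0.230929  ] [ 7.47563087e-05  6.31350674e-01  7.75497370e-01 -3.87089313e-04] [1.10098313e+00 2.76204354e-01 1.50546462e+00 1.83034053e-05
 1.36071197e+00 8.96770438e-01] 1.1946710468134265
```

View pics/w1.png

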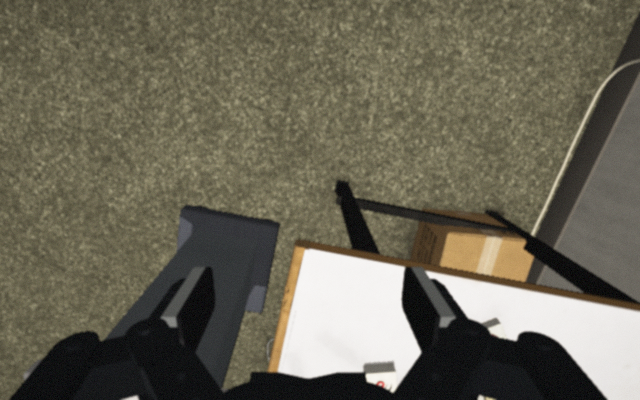

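Both keys are required in each row.

Emit:
{"api": "servo_tool", "payload": {
  "increments": [
    {"slide": [-0.04, 0.019, 0], "spin": 0},
    {"slide": [-0.04, 0.019, 0], "spin": 0},
    {"slide": [-0.04, 0.019, 0], "spin": 0},
    {"slide": [-0.04, 0.019, 0], "spin": 0},
    {"slide": [-0.04, 0.019, 0], "spin": 0},
    {"slide": [-0.04, 0.019, 0], "spin": 0},
    {"slide": [-0.04, 0.019, 0], "spin": 0},
    {"slide": [-0.04, 0.019, 0], "spin": 0}
  ]
}}

```text
clock: 1.7
position: [0.4125, 0.2575, 0.2313]
ee_rot: [-0.0, 0.628, 0.778, 0.0]
contact_force: [0.8, 0.5, 0.3]
width: 0.0853
```

Emit:
{"api": "servo_tool", "payload": {
  "increments": [
    {"slide": [-0.04, 0.019, 0], "spin": 0},
    {"slide": [-0.04, 0.019, 0], "spin": 0},
    {"slide": [-0.04, 0.019, 0], "spin": 0},
    {"slide": [-0.04, 0.019, 0], "spin": 0},
    {"slide": [0, 0, 0], "spin": 0},
    {"slide": [0, 0, 0], "spin": 0}
  ]
}}

```text
clock: 2.3
position: [0.5195, 0.1177, 0.2307]
ee_rot: [-0.001, 0.63, 0.777, -0.0]
contact_force: [-1.1, 0.7, 0.1]
width: 0.0857
```

```bash
python3 - <<'E'
from h import *
import pickle
s=manip.get_state(); im=eyes.get_image('wrist'); cv2.imwrite('pics/w2.png',im)
pickle.dump(s,open('s2.pkl','wb')); print(s['clock'],s['position'],s['ee_rot'],s['qpos'],s['qd'].max())
E
```

```text
2.3 [0.51947326 0.11766008 0.23074276] [-7.91473287e-04  6.29598305e-01  7.76920369e-01 -2.96877814e-04] [ 9.16034077e-02  2.13210019e-01  1.59311545e+00  6.98811684e-04
  1.33681519e+00 -1.17282751e-01] 0.03900825476948226
```

View pics/w2.png

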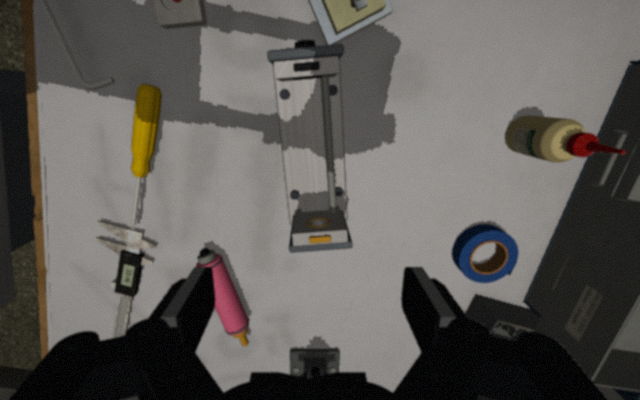

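```bash
python3 - <<'E'
import cv2,numpy as np
i=cv2.imread('pics/w2.png')[30:260,260:362]
r=cv2.resize(i,None,fx=5,fy=5,interpolation=cv2.INTER_CUBIC)
r=np.clip(r*1.3,0,255).astype(np.uint8)
cv2.imwrite('pics/w2z.png',np.hstack([r[0:550],r[600:1150]])[:, :])
print(r.shape)
E
```

```text
(1150, 510, 3)
```

View pics/w2z.png

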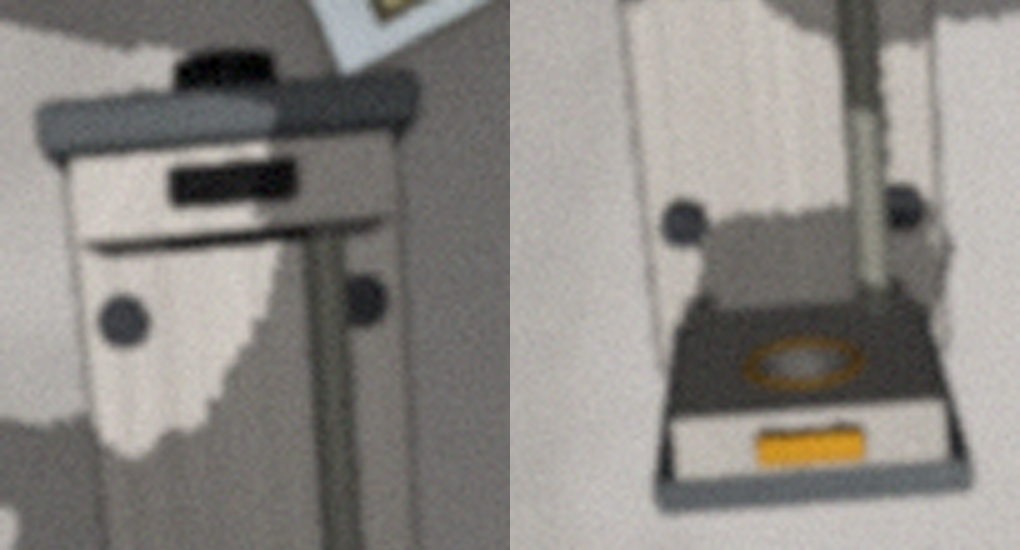

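```bash
python3 - <<'E'
import pickle
from h import *
s=pickle.load(open('s2.pkl','rb'));C=cam('wrist',s)
g=cv2.cvtColor(cv2.imread('pics/w2.png'),cv2.COLOR_BGR2GRAY)
for c in (285,290,310,325,330): print(c,g[66:84,c])
for c in (298,308,320,330,340): print(c,g[205:222+12,c], )
A=lambda x,y:(x/5+260-.4,y/5+30-.4)
B=lambda x,y:((x-510)/5+260-.4,(y+600)/5+30-.4)
o=ray(C,0,0)[0];print('cam',o)
for H in np.arange(.082,.105,.003):
    bl=onz(C,*B(672,418),H);br=onz(C,*B(945,402),H)
    kl=onz(C,*A(90,241),H);kr=onz(C,*A(380,222),H)
    m=(bl+br)/2;n=(kl+kr)/2;d=n-m
    print(H.round(3),'gap',np.linalg.norm(d).round(4),'w',np.linalg.norm(br-bl).round(4),'mid',((m+n)/2).round(4),'yaw',np.degrees(np.arctan2(d[1],d[0])).round(2),'edgeyaw',(np.degrees(np.arctan2(*(br-bl)[1::-1]))).round(2),
     )
    # ring height: intersect ring ray with plane through m normal d
    u=d/np.linalg.norm(d);oo,dd=ray(C,*B(805,362));t=((m-oo)@u)/(dd@u);p=oo+t*dd;print('   ring',p.round(4))
E
```

```text
285 [159 157 153 151 152 147 152 150 154 155 150 117  74  54  82 114 145 151]
290 [151 154 151 150 151 148 148 152 146 146 130  96  61  57  92 128 145 148]
310 [ 22  17  19  44  85 118 124 132 133 104  54  34  62 110 139 150 149 147]
325 [88 86 86 89 85 86 82 75 57 45 50 56 60 65 61 60 62 59]
330 [84 87 86 85 86 91 88 66 49 39 55 70 84 86 87 89 86 83]
298 [91 88 84 73 56 43 37 45 45 46 44 43 45 47 48 47 48 43 43 50 47 46 47 44
 42 48 47 61 96]
308 [ 78  81  83  81  83  77  66  53  44  45  39  46  44  43  43  43  43  43
  41  45  45  47  47  44  45  42  54  86 119]
320 [ 82  82  81  79  76  68  50  43  39  42  47  42  49  57  62  63  74  73
  79  76  67  64  55  51  39  53  85 115 138]
330 [ 82  63  60  48  50  51  51  46  43  43  47  43  46  42  37  42  43  47
  45  48  49  44  47  46  54  70 108 131 136]
340 [ 79  76  77  69  62  46  49  41  44  40  48  40  43  45  38  43  47  42
  41  46  42  41  47  45  64 104 131 140 139]
cam [0.50241597 0.19717226 0.37424758]
0.082 gap 0.141 w 0.0529 mid [0.5183 0.1445 0.082 ] yaw 106.92 edgeyaw 15.65
   ring [0.539  0.0771 0.0567]
0.085 gap 0.1395 w 0.0523 mid [0.5182 0.145  0.085 ] yaw 106.92 edgeyaw 15.65
   ring [0.5386 0.0783 0.06  ]
0.088 gap 0.1381 w 0.0518 mid [0.518  0.1455 0.088 ] yaw 106.92 edgeyaw 15.65
   ring [0.5382 0.0795 0.0632]
0.091 gap 0.1366 w 0.0513 mid [0.5178 0.1461 0.091 ] yaw 106.92 edgeyaw 15.65
   ring [0.5378 0.0808 0.0665]
0.094 gap 0.1352 w 0.0507 mid [0.5177 0.1466 0.094 ] yaw 106.92 edgeyaw 15.65
   ring [0.5375 0.082  0.0698]
0.097 gap 0.1337 w 0.0502 mid [0.5175 0.1472 0.097 ] yaw 106.92 edgeyaw 15.65
   ring [0.5371 0.0832 0.073 ]
0.1 gap 0.1323 w 0.0496 mid [0.5174 0.1477 0.1   ] yaw 106.92 edgeyaw 15.65
   ring [0.5367 0.0845 0.0763]
0.103 gap 0.1308 w 0.0491 mid [0.5172 0.1482 0.103 ] yaw 106.92 edgeyaw 15.65
   ring [0.5363 0.0857 0.0795]
```

```bash
python3 - <<'E'
from h import *
S=cam('side');T=cam('top')
m=np.array([.5175,.1475]);y=np.radians(106.3);u=np.array([np.cos(y),np.sin(y),0])
P=np.r_[m+u[:2]*.0665,.07]
g=cv2.imread('pics/side0.png')
cr=cv2.resize(g[150:200,265:325],None,fx=12,fy=12,interpolation=cv2.INTER_CUBIC)
cv2.imwrite('pics/sz2.png',np.clip(cr*1.5,0,255).astype(np.uint8))
o,d=ray(S,283.9-.4,169.9-.4);t=((P-o)@u)/(d@u);print(o+t*d, P)
for h in (.06,.07,.08): 
  p=P.copy();p[2]=h;print(h,((proj(S,p)-[265,150])+.5)*12)
E
```

```text
[0.49815861 0.21112907 0.07505127] [0.49883566 0.21132705 0.07      ]
0.06 [233.1337936  292.76975221]
0.07 [231.38853084 257.40463671]
0.08 [229.63328779 221.83728547]
```

View pics/sz2.png

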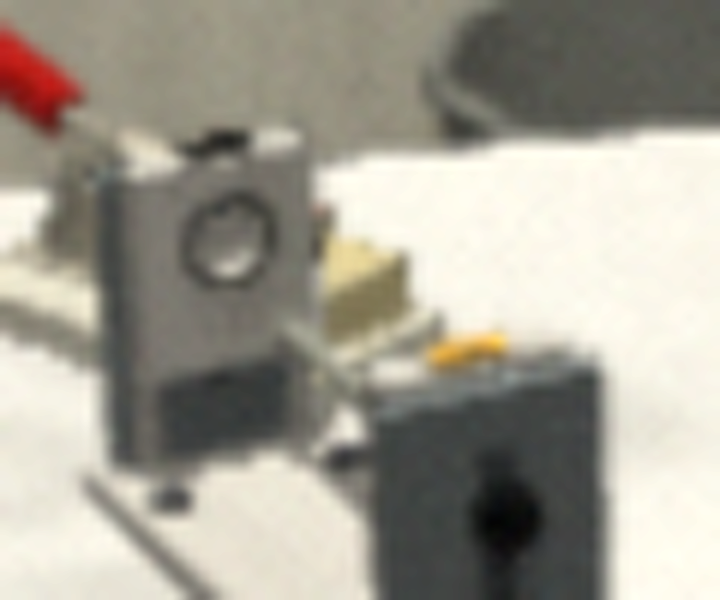

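Emit:
{"api": "servo_tool", "payload": {
  "increments": [
    {"slide": [-0.04, 0.001, 0], "spin": 0},
    {"slide": [-0.04, 0.001, 0], "spin": 0},
    {"slide": [-0.04, 0.001, 0], "spin": 0},
    {"slide": [-0.04, 0.001, 0], "spin": 0},
    {"slide": [-0.04, 0.001, 0], "spin": 0},
    {"slide": [-0.04, 0.001, 0.02], "spin": 0},
    {"slide": [-0.04, 0.001, 0.02], "spin": 0},
    {"slide": [-0.01, 0.002, 0], "spin": 0}
  ]
}}

```text
clock: 3.15
position: [0.5874, -0.1648, 0.1883]
ee_rot: [-0.002, 0.629, 0.777, -0.001]
contact_force: [-0.1, 0.8, -0.5]
width: 0.0855
```

Emit:
{"api": "servo_tool", "payload": {
  "increments": [
    {"slide": [0, 0, 0], "spin": 0},
    {"slide": [0, 0, 0], "spin": 0}
  ]
}}

```text
clock: 3.35
position: [0.5886, -0.1614, 0.192]
ee_rot: [-0.0, 0.629, 0.778, 0.001]
contact_force: [-0.0, 0.3, -0.2]
width: 0.0853
```

```bash
python3 - <<'E'
from h import *
import pickle
s=manip.get_state(); im=eyes.get_image('wrist'); cv2.imwrite('pics/w3.png',im)
pickle.dump(s,open('s3.pkl','wb')); print(s['clock'],s['position'],s['ee_rot'],s['qd'].max())
cv2.imwrite('pics/w3z.png',cv2.resize(im[120:400,220:420],None,fx=2,fy=2))
E
```

```text
3.35 [ 0.58864903 -0.1613826   0.19195723] [-2.01909801e-04  6.28530583e-01  7.77784609e-01  6.06937675e-04] 0.012364023213455802
```

View pics/w3.png

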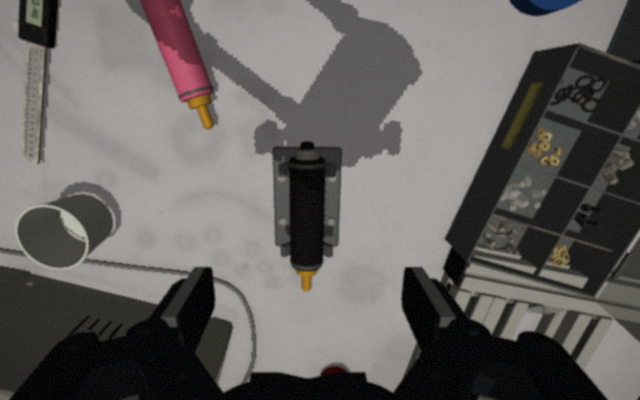

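```bash
python3 - <<'E'
from h import *
import pickle
s=pickle.load(open('s3.pkl','rb'));C=cam('wrist',s)
im=cv2.imread('pics/w3.png');hsv=cv2.cvtColor(im,cv2.COLOR_BGR2HSV)
m=cv2.inRange(hsv,(8,120,80),(30,255,255));m[:, :285]=0;m[:,330:]=0;m[:250]=0;m[300:]=0
ys,xs=np.nonzero(m);print('brass',xs.min(),xs.max(),ys.min(),ys.max(), xs[ys>280].mean(), xs[ys<275].mean())
g=cv2.cvtColor(im,cv2.COLOR_BGR2GRAY)
for r in (165,190,220,250): 
  d=np.nonzero(g[r,270:345]<40)[0]+270; print(r,d.min(),d.max(),d.mean())
print(g[136:165,307])
tip=onz(C,xs[ys>280].mean(),ys.max()+.5,.05); stub=onz(C,307,142.5,.05)
d=stub-tip;L=np.linalg.norm(d);u=d/L;print(tip,stub,L,np.degrees(np.arctan2(u[1],u[0])))
c=(tip+u*.082+stub-u*.066)/2;print('center',c, tip+u*.082, stub-u*.066)
q=s['ee_rot'];Rt=R.from_quat([q[1],q[2],q[3],q[0]]).as_matrix();print('toolxyaw',np.degrees(np.arctan2(Rt[1,0],Rt[0,0])),'slide',Rt.T@(c-s['position']))
cv2.imwrite('pics/w3z.png',cv2.resize(im[130:300,250:365],None,fx=3.5,fy=3.5,interpolation=cv2.INTER_CUBIC))
E
```

```text
brass 297 315 270 290 306.0 305.67123287671234
165 281 334 307.5
190 290 324 307.0
220 290 323 306.5
250 290 323 306.5
[94 94 92 90 80 60 23  1 10 14  1 10 20 29 36 57 70 71 71 73 71 68 71 57
 35 21  6  9 24]
[ 0.6087331 -0.2645605  0.05     ] [ 0.57875467 -0.11988047  0.05      ] 0.14775322784160136 101.706319628043
center [ 0.59212072 -0.18438688  0.05      ] [ 0.59209569 -0.18426606  0.05      ] [ 0.59214576 -0.1845077   0.05      ]
toolxyaw 102.11641312578442 slide [-0.02337341 -0.0015322   0.14193112]
```

View pics/w3z.png

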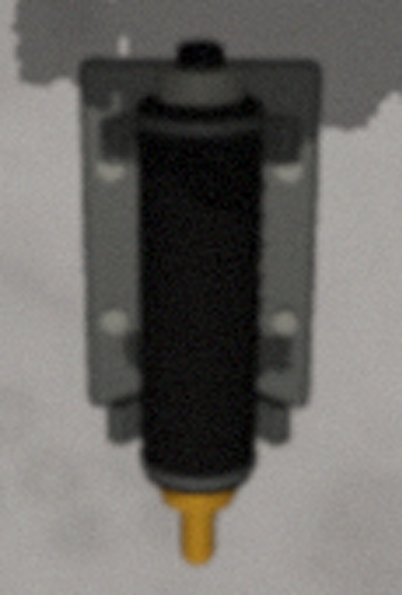

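Emit:
{"api": "servo_tool", "payload": {
  "increments": [
    {"slide": [-0.023, -0.0015, 0], "spin": 0.4},
    {"slide": [0, 0, 0.04], "spin": 0},
    {"slide": [0, 0, 0.04], "spin": 0},
    {"slide": [0, 0, 0.03], "spin": 0},
    {"slide": [0, 0, 0.025], "spin": 0},
    {"slide": [0, 0, 0.025], "spin": 0},
    {"slide": [0, 0, 0], "spin": 0},
    {"slide": [0, 0, 0], "spin": 0}
  ]
}}

```text
clock: 4.2
position: [0.5924, -0.1849, 0.0323]
ee_rot: [0.0, 0.631, 0.776, 0.0]
contact_force: [1.0, -0.6, 0.2]
width: 0.0854
```

```bash
python3 - <<'E'
from h import *
im=eyes.get_image('wrist'); cv2.imwrite('pics/w4.png',im);s=manip.get_state();print(s['position'],s['contact_force'])
E
```

```text
[ 0.59313336 -0.18552504  0.03305938] [ 0.00465807 -0.35696731  0.03671634]
```

View pics/w4.png

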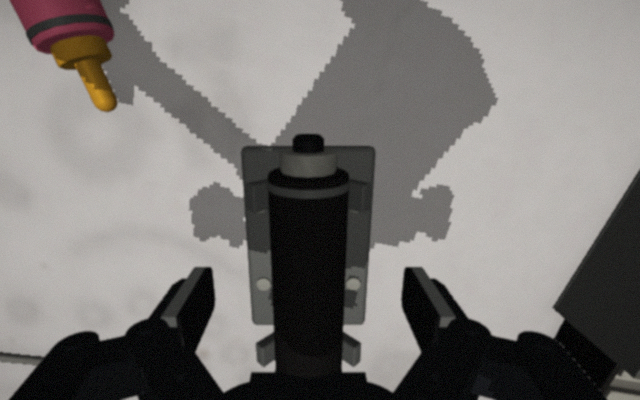

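Emit:
{"api": "servo_tool", "payload": {
  "increments": [
    {"slide": [0, 0, 0.001], "spin": 0},
    {"slide": [0, 0, 0], "spin": 0},
    {"slide": [0, 0, 0], "spin": 0},
    {"slide": [0, 0, 0], "spin": 0},
    {"slide": [0, 0, 0], "spin": 0},
    {"slide": [0, 0, 0], "spin": 0},
    {"slide": [0, 0, 0], "spin": 0},
    {"slide": [0, 0, 0], "spin": 0}
  ],
  "hand": 0,
  "newtons": 80
}}

```text
clock: 5.05
position: [0.5928, -0.1863, 0.0313]
ee_rot: [0.001, 0.632, 0.775, 0.001]
contact_force: [0.5, 1.8, 5.9]
width: 0.0298
```

```bash
python3 - <<'E'
from h import *
import pickle
s=manip.get_state();im=eyes.get_image('wrist'); cv2.imwrite('pics/w5.png',im);print(s['position'],s['contact_force'],s['width']);pickle.dump(s,open('s5.pkl','wb'))
E
```

```text
[ 0.5928407  -0.18632063  0.0313084 ] [0.54959797 1.7727351  5.88445629] 0.02982569853473923
```

View pics/w5.png

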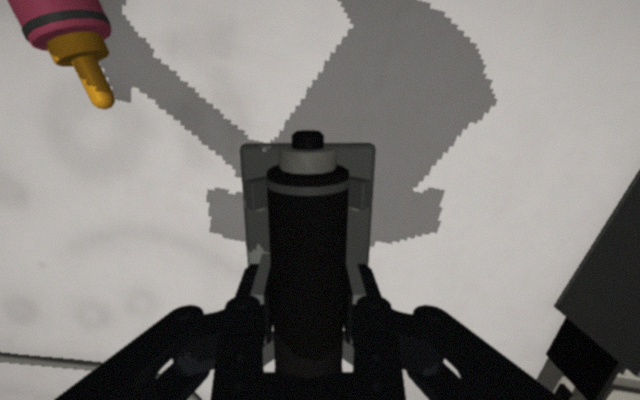

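```bash
cat > plan.py <<'E'
from h import *
M=np.array([.5175,.1475]);YB=106.3
def brk(p):  # world xy->bracket
    a=np.radians(YB);y=np.array([np.cos(a),np.sin(a)]);x=np.array([np.sin(a),-np.cos(a)])
    d=np.asarray(p)[:2]-M;return np.array([x@d,y@d])
def unbrk(b):
    a=np.radians(YB);y=np.array([np.cos(a),np.sin(a)]);x=np.array([np.sin(a),-np.cos(a)])
    return M+x*b[0]+y*b[1]
def tcp_for(tipb,rel,off=.080): # tip (free) bracket coords, rel yaw deg
    a=np.radians(YB+rel);return unbrk(tipb)+off*np.array([np.cos(a),np.sin(a)])
def tyaw(s):
    q=s['ee_rot'];Rt=R.from_quat([q[1],q[2],q[3],q[0]]).as_matrix();return Rt
def status(s):
    Rt=tyaw(s);yw=np.degrees(np.arctan2(Rt[1,0],Rt[0,0]));u=Rt[:2,0]
    p=s['position'];print('t',round(s['clock'],2),'pos',p.round(4),'relyaw',round(yw-YB,2),'F',s['contact_force'].round(1),'w',round(s['width'],4))
    print(' tip_b(free)',brk(p[:2]-.080*u).round(4),'stub_b',brk(p[:2]+.068*u).round(4),'axis z',round(p[2]+.0187,4))
    return yw
E
python3 - <<'E'
from plan import *
s=manip.get_state();yw=status(s)
g=tcp_for((0,-.058),25);print(g,'spin',-(YB+25-yw))
a=np.radians(YB+25);ex=np.array([np.cos(a),np.sin(a)]);ey=np.array([np.sin(a),-np.cos(a)])
d=g-s['position'][:2];print('slide after spin',ex@d,ey@d)
E
```

```text
t 5.1 pos [ 0.5929 -0.1863  0.0313] relyaw -4.7 F [-0.4  1.3  5.6] w 0.0301
 tip_b(free) [-0.0279 -0.4213] stub_b [-0.0158 -0.2738] axis z 0.05
[0.48097854 0.15193242] spin -29.695847766361013
slide after spin 0.32795702203775134 0.1392029862667628
```

Emit:
{"api": "servo_tool", "payload": {
  "increments": [
    {"slide": [0, 0, -0.01], "spin": 0},
    {"slide": [0, 0, -0.02], "spin": 0},
    {"slide": [0, 0, -0.03], "spin": 0},
    {"slide": [0, 0, -0.03], "spin": 0},
    {"slide": [0, 0, -0.02], "spin": 0},
    {"slide": [0, 0, 0], "spin": 0},
    {"slide": [0, 0, 0], "spin": 0}
  ]
}}

```text
clock: 5.8
position: [0.5912, -0.186, 0.1397]
ee_rot: [-0.001, 0.632, 0.775, -0.0]
contact_force: [0.2, 0.7, -1.8]
width: 0.03
```

```bash
python3 - <<'E'
from plan import *
s=manip.get_state();im=eyes.get_image('wrist'); cv2.imwrite('pics/w6.png',im);status(s)
print(s['moment'])
E
```

```text
t 5.8 pos [ 0.5912 -0.186   0.1397] relyaw -4.69 F [ 0.2  0.7 -1.8] w 0.03
 tip_b(free) [-0.0294 -0.4205] stub_b [-0.0173 -0.273 ] axis z 0.1584
[0.04843757 0.05936504 0.04528281]
```

View pics/w6.png

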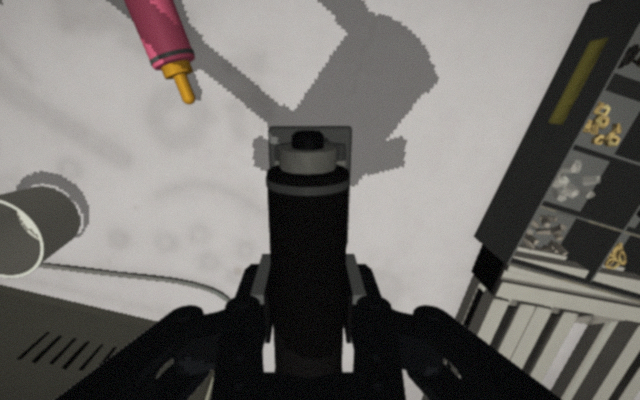

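Emit:
{"api": "servo_tool", "payload": {
  "increments": [
    {"slide": [0, 0, 0], "spin": -7.4},
    {"slide": [0, 0, 0], "spin": -7.5},
    {"slide": [0, 0, 0], "spin": -7.4},
    {"slide": [0, 0, 0], "spin": -7.4},
    {"slide": [0.03, 0.013, 0], "spin": 0},
    {"slide": [0.03, 0.013, 0], "spin": 0},
    {"slide": [0.04, 0.017, 0], "spin": 0},
    {"slide": [0.04, 0.017, 0], "spin": 0}
  ]
}}

```text
clock: 6.65
position: [0.5426, -0.0402, 0.138]
ee_rot: [-0.002, 0.413, 0.911, -0.0]
contact_force: [1.4, 1.4, -2.6]
width: 0.0298
```

Emit:
{"api": "servo_tool", "payload": {
  "increments": [
    {"slide": [0.04, 0.017, 0], "spin": 0},
    {"slide": [0.04, 0.017, 0], "spin": 0},
    {"slide": [0.04, 0.017, 0], "spin": 0},
    {"slide": [0.04, 0.017, 0], "spin": 0},
    {"slide": [0.028, 0.011, 0], "spin": 0},
    {"slide": [0, 0, 0], "spin": 0},
    {"slide": [0, 0, 0], "spin": 0},
    {"slide": [0, 0, 0], "spin": 0}
  ]
}}

```text
clock: 7.45
position: [0.4796, 0.1511, 0.1394]
ee_rot: [-0.0, 0.412, 0.911, -0.001]
contact_force: [-0.3, -0.7, -2.7]
width: 0.0295
```

```bash
python3 - <<'E'
from plan import *
s=manip.get_state();yw=status(s)
for n in ('wrist','side','top'): cv2.imwrite(f'pics/{n}7.png',eyes.get_image(n))
t=cv2.imread('pics/top7.png')[180:260,200:320];sd=cv2.imread('pics/side7.png')[120:240,220:360]
cv2.imwrite('pics/t7z.png',np.clip(cv2.resize(t,None,fx=5,fy=5,interpolation=cv2.INTER_CUBIC)*1.5,0,255).astype(np.uint8))
cv2.imwrite('pics/s7z.png',np.clip(cv2.resize(sd,None,fx=5,fy=5,interpolation=cv2.INTER_CUBIC)*1.5,0,255).astype(np.uint8))
E
```

```text
t 7.45 pos [0.4796 0.1511 0.1394] relyaw 25.0 F [-0.3 -0.7 -2.7] w 0.0295
 tip_b(free) [-0.0015 -0.0584] stub_b [-0.064   0.0757] axis z 0.1581
```

View pics/wrist7.png

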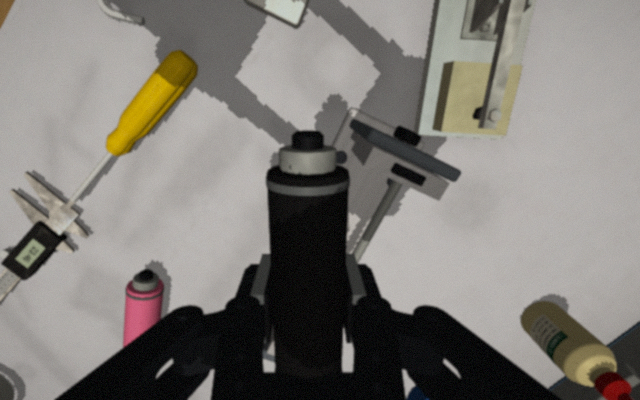

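View pics/t7z.png

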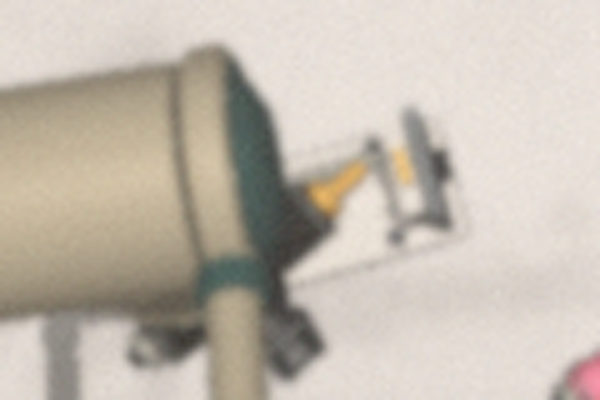

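View pics/s7z.png

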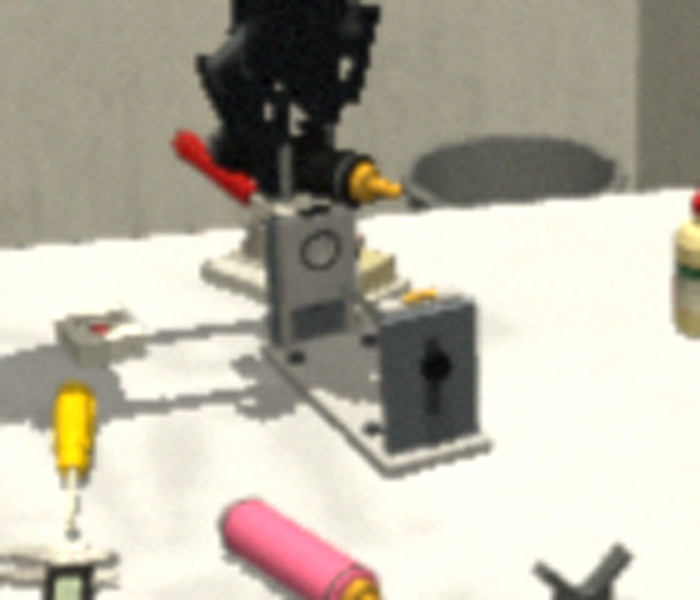

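```bash
python3 - <<'E'
from plan import *
p,e=tri(cam('top'),(273.4,211.7),cam('side'),(300.1,157.3));print(p,e,brk(p))
E
```

```text
[0.53375651 0.0907408  0.16050284] 0.0009699140525033135 [-0.00032733 -0.05904044]
```

Emit:
{"api": "servo_tool", "payload": {
  "increments": [
    {"slide": [0, 0.001, 0.03], "spin": 0},
    {"slide": [0, 0, 0.02], "spin": 0},
    {"slide": [0, 0, 0.015], "spin": 0},
    {"slide": [0, 0, 0.01], "spin": 0},
    {"slide": [0, 0, 0.008], "spin": 0},
    {"slide": [0, 0, 0], "spin": 0},
    {"slide": [0, 0, 0], "spin": 0}
  ]
}}

```text
clock: 8.3
position: [0.4811, 0.1525, 0.0577]
ee_rot: [0.0, 0.412, 0.911, 0.0]
contact_force: [0.3, -0.7, -2.3]
width: 0.0299
```

```bash
python3 - <<'E'
from plan import *
s=manip.get_state();yw=status(s)
for n in ('wrist','side','top'): cv2.imwrite(f'pics/{n}8.png',eyes.get_image(n))
t=cv2.imread('pics/top8.png')[180:260,200:320];sd=cv2.imread('pics/side8.png')[140:220,260:350]
cv2.imwrite('pics/z8.png',np.clip(np.hstack([cv2.resize(t,(400,267),interpolation=cv2.INTER_CUBIC),cv2.resize(sd,(300,267),interpolation=cv2.INTER_CUBIC)])*1.5,0,255).astype(np.uint8))
E
```

```text
t 8.3 pos [0.4811 0.1525 0.0577] relyaw 25.0 F [ 0.3 -0.7 -2.3] w 0.0299
 tip_b(free) [ 0.0002 -0.0575] stub_b [-0.0623  0.0767] axis z 0.0764
```

View pics/wrist8.png

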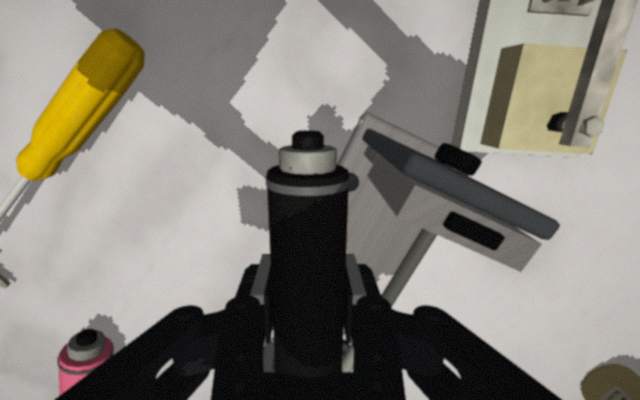

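View pics/z8.png

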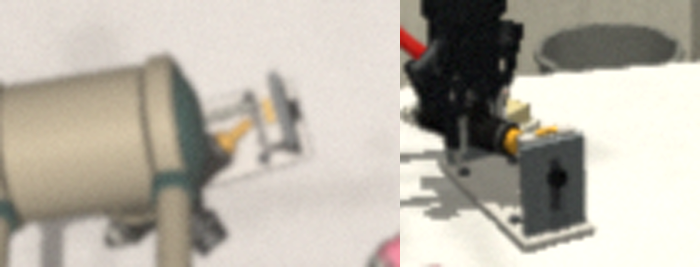

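Emit:
{"api": "servo_tool", "payload": {
  "increments": [
    {"slide": [-0.0045, -0.0021, 0.0012], "spin": 0},
    {"slide": [-0.0045, -0.0021, 0], "spin": 0},
    {"slide": [-0.0027, -0.0013, 0], "spin": 0},
    {"slide": [0, 0, 0], "spin": 0},
    {"slide": [0, 0, 0], "spin": 0}
  ]
}}

```text
clock: 8.95
position: [0.485, 0.14, 0.0563]
ee_rot: [0.001, 0.412, 0.911, 0.0]
contact_force: [1.6, -0.4, -1.6]
width: 0.03
```

```bash
python3 - <<'E'
from plan import *
status(manip.get_state())
E
```

```text
t 8.95 pos [0.485  0.14   0.0563] relyaw 25.0 F [ 1.6 -0.4 -1.6] w 0.03
 tip_b(free) [ 0.0005 -0.0706] stub_b [-0.0621  0.0636] axis z 0.075
```

Emit:
{"api": "servo_tool", "payload": {
  "increments": [
    {"slide": [-0.0027, -0.0013, 0], "spin": 0},
    {"slide": [-0.0027, -0.0013, 0], "spin": 0},
    {"slide": [0, 0, 0], "spin": 0},
    {"slide": [0, 0, 0], "spin": 0}
  ]
}}

```text
clock: 9.35
position: [0.4875, 0.1359, 0.0566]
ee_rot: [0.001, 0.412, 0.911, 0.002]
contact_force: [1.5, 6.5, -2.0]
width: 0.0299
```

```bash
python3 - <<'E'
from plan import *
status(manip.get_state())
E
```

```text
t 9.35 pos [0.4875 0.1359 0.0566] relyaw 25.02 F [ 1.5  6.5 -2. ] w 0.0299
 tip_b(free) [ 0.0018 -0.0752] stub_b [-0.0608  0.0589] axis z 0.0753
```

```bash
cat > wp.py <<'E'
from plan import *
import sys
def run(tipb,wps,z=None):
    s=manip.get_state();yw=status(s);cur=s['position'][:2].copy();th=yw-YB
    for (t2,c) in wps:
        a=np.radians(YB+t2);g=unbrk(tipb)+(.080-c)*np.array([np.cos(a),np.sin(a)])
        b=np.radians(YB+th);ex=np.array([np.cos(b),np.sin(b)]);ey=np.array([np.sin(b),-np.cos(b)])
        d=g-cur;print(f'th {t2} c {c*1e3:.1f} slide [{ex@d:.4f},{ey@d:.4f}] spin {th-t2:.2f}');cur=g;th=t2
E
python3 - <<'E'
from wp import *
run((.0015,-.0735),[(25,.005),(22,.009),(19,.0125),(15,.0125),(11,.0125),(7,.0125),(3,.0125),(0,.0125)])
E
```

```text
t 9.35 pos [0.4875 0.1359 0.0566] relyaw 25.02 F [ 1.5  6.5 -2. ] w 0.0299
 tip_b(free) [ 0.0018 -0.0752] stub_b [-0.0608  0.0589] axis z 0.0753
th 25 c 5.0 slide [-0.0033,0.0004] spin 0.02
th 22 c 9.0 slide [-0.0041,0.0037] spin 3.00
th 19 c 12.5 slide [-0.0036,0.0035] spin 3.00
th 15 c 12.5 slide [-0.0002,0.0047] spin 4.00
th 11 c 12.5 slide [-0.0002,0.0047] spin 4.00
th 7 c 12.5 slide [-0.0002,0.0047] spin 4.00
th 3 c 12.5 slide [-0.0002,0.0047] spin 4.00
th 0 c 12.5 slide [-0.0001,0.0035] spin 3.00
```

Emit:
{"api": "servo_tool", "payload": {
  "increments": [
    {"slide": [-0.0033, 0.0004, 0], "spin": 0},
    {"slide": [-0.0041, 0.0037, 0], "spin": 3},
    {"slide": [-0.0036, 0.0035, 0], "spin": 3},
    {"slide": [0, 0, 0], "spin": 0},
    {"slide": [0, 0, 0], "spin": 0}
  ]
}}

```text
clock: 9.85
position: [0.4989, 0.1339, 0.0564]
ee_rot: [-0.001, 0.46, 0.888, 0.003]
contact_force: [0.5, 10.7, -0.6]
width: 0.0302
```

```bash
python3 - <<'E'
from wp import *
run((.0015,-.0735),[(15,.0125),(11,.0125),(7,.0125),(3,.0125),(0,.0125)])
cv2.imwrite('pics/w9.png',eyes.get_image('wrist'))
E
```

```text
t 9.85 pos [0.4989 0.1339 0.0564] relyaw 18.96 F [ 0.5 10.7 -0.6] w 0.0302
 tip_b(free) [ 0.0044 -0.0836] stub_b [-0.0437  0.0564] axis z 0.0751
th 15 c 12.5 slide [-0.0022,0.0052] spin 3.96
th 11 c 12.5 slide [-0.0002,0.0047] spin 4.00
th 7 c 12.5 slide [-0.0002,0.0047] spin 4.00
th 3 c 12.5 slide [-0.0002,0.0047] spin 4.00
th 0 c 12.5 slide [-0.0001,0.0035] spin 3.00
```

View pics/w9.png

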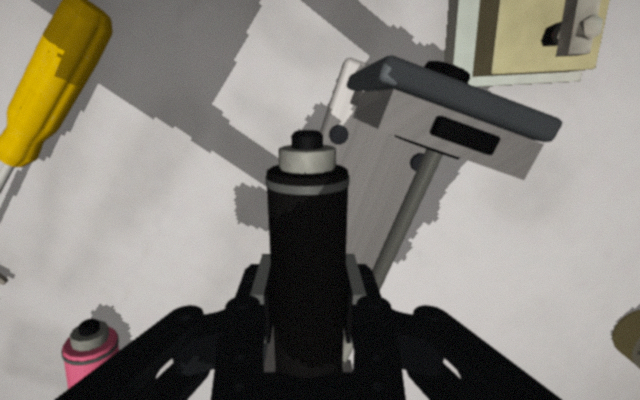

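Emit:
{"api": "servo_tool", "payload": {
  "increments": [
    {"slide": [-0.0022, 0.005, 0], "spin": 4},
    {"slide": [-0.0003, 0.0047, 0], "spin": 4},
    {"slide": [0, 0, 0], "spin": 0},
    {"slide": [0, 0, 0], "spin": 0}
  ]
}}

```text
clock: 10.3
position: [0.5076, 0.1372, 0.0562]
ee_rot: [-0.002, 0.521, 0.854, 0.002]
contact_force: [-0.1, 10.2, -0.7]
width: 0.0302
```

```bash
python3 - <<'E'
from wp import *
run((.001,-.0735),[(7,.0125),(3,.0125),(0,.0125)])
cv2.imwrite('pics/w10.png',eyes.get_image('wrist'))
E
```

```text
t 10.3 pos [0.5076 0.1372 0.0562] relyaw 10.94 F [-0.1 10.2 -0.7] w 0.0302
 tip_b(free) [ 0.0028 -0.0856] stub_b [-0.0253  0.0597] axis z 0.0749
th 7 c 12.5 slide [-0.0004,0.0052] spin 3.94
th 3 c 12.5 slide [-0.0002,0.0047] spin 4.00
th 0 c 12.5 slide [-0.0001,0.0035] spin 3.00
```

View pics/w10.png

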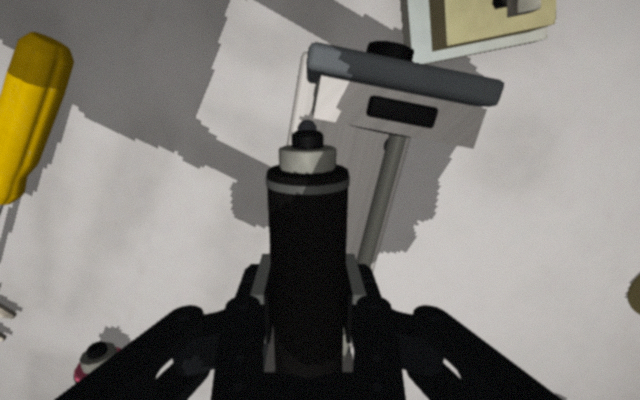

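Emit:
{"api": "servo_tool", "payload": {
  "increments": [
    {"slide": [-0.0008, 0.0052, 0], "spin": 4},
    {"slide": [-0.0003, 0.0047, 0], "spin": 4},
    {"slide": [-0.0002, 0.0035, 0], "spin": 3},
    {"slide": [0, 0, 0], "spin": 0},
    {"slide": [0, 0, 0], "spin": 0}
  ]
}}

```text
clock: 10.85
position: [0.5195, 0.1413, 0.056]
ee_rot: [-0.003, 0.6, 0.8, 0.001]
contact_force: [-1.7, 11.2, 0.3]
width: 0.03
```

```bash
python3 - <<'E'
from wp import *
s=manip.get_state();status(s)
im=eyes.get_image('wrist');cv2.imwrite('pics/w11.png',im);import pickle;pickle.dump(s,open('s11.pkl','wb'))
cv2.imwrite('pics/w11z.png',np.clip(cv2.resize(im[30:210,220:420],None,fx=3.3,fy=3.3,interpolation=cv2.INTER_CUBIC)*1.4,0,255).astype(np.uint8))
E
```

```text
t 10.85 pos [0.5195 0.1413 0.056 ] relyaw -0.1 F [-1.7 11.2  0.3] w 0.03
 tip_b(free) [ 0.     -0.0865] stub_b [0.0003 0.0615] axis z 0.0747
```

View pics/w11z.png

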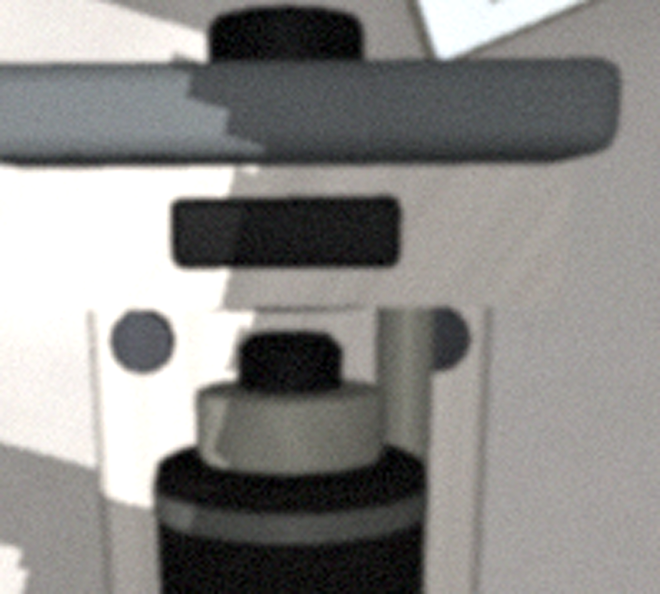

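Emit:
{"api": "servo_tool", "payload": {
  "increments": [
    {"slide": [0.004, -0.0003, 0], "spin": 0},
    {"slide": [0.004, -0.0002, 0], "spin": 0},
    {"slide": [0, 0, 0], "spin": 0},
    {"slide": [0, 0, 0], "spin": 0}
  ]
}}

```text
clock: 11.3
position: [0.5174, 0.1477, 0.0561]
ee_rot: [-0.001, 0.6, 0.8, 0.001]
contact_force: [-0.5, 6.4, -1.6]
width: 0.0301
```

```bash
python3 - <<'E'
from wp import *
s=manip.get_state();status(s)
im=eyes.get_image('wrist');cv2.imwrite('pics/w12.png',im)
cv2.imwrite('pics/w12z.png',np.clip(cv2.resize(im[30:210,220:420],None,fx=3.3,fy=3.3,interpolation=cv2.INTER_CUBIC)*1.4,0,255).astype(np.uint8))
E
```

```text
t 11.3 pos [0.5174 0.1477 0.0561] relyaw -0.02 F [-0.5  6.4 -1.6] w 0.0301
 tip_b(free) [-0.0001 -0.0798] stub_b [-0.      0.0682] axis z 0.0748
```

View pics/w12z.png

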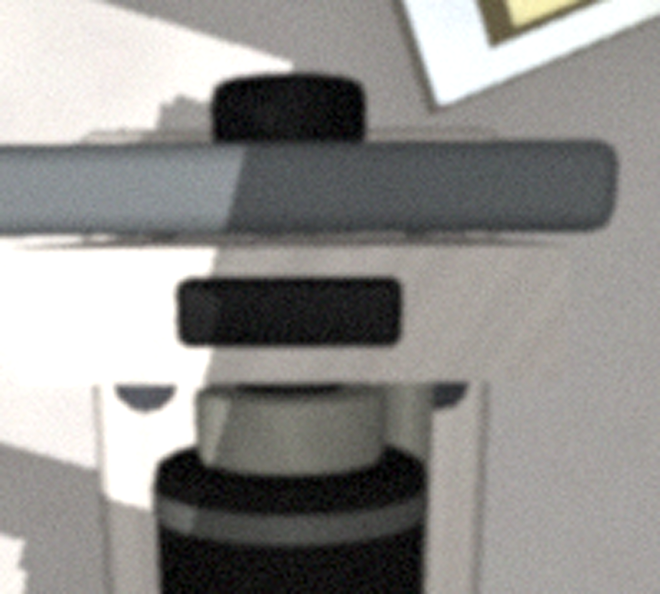

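Emit:
{"api": "servo_tool", "payload": {
  "increments": [
    {"slide": [0.002, 0, 0], "spin": 0},
    {"slide": [0.0015, 0, 0], "spin": 0},
    {"slide": [0, 0, 0], "spin": 0},
    {"slide": [0, 0, 0], "spin": 0}
  ]
}}

```text
clock: 11.75
position: [0.5169, 0.1497, 0.056]
ee_rot: [-0.001, 0.6, 0.8, -0.0]
contact_force: [-1.3, 3.8, -1.1]
width: 0.0298
```

```bash
python3 - <<'E'
from wp import *
s=manip.get_state();status(s)
im=eyes.get_image('wrist')
cv2.imwrite('pics/w13z.png',np.clip(cv2.resize(im[30:210,220:420],None,fx=3.3,fy=3.3,interpolation=cv2.INTER_CUBIC)*1.4,0,255).astype(np.uint8))
E
```

```text
t 11.75 pos [0.5169 0.1497 0.056 ] relyaw 0.01 F [-1.3  3.8 -1.1] w 0.0298
 tip_b(free) [ 0.     -0.0777] stub_b [-0.      0.0703] axis z 0.0747
```

View pics/w13z.png

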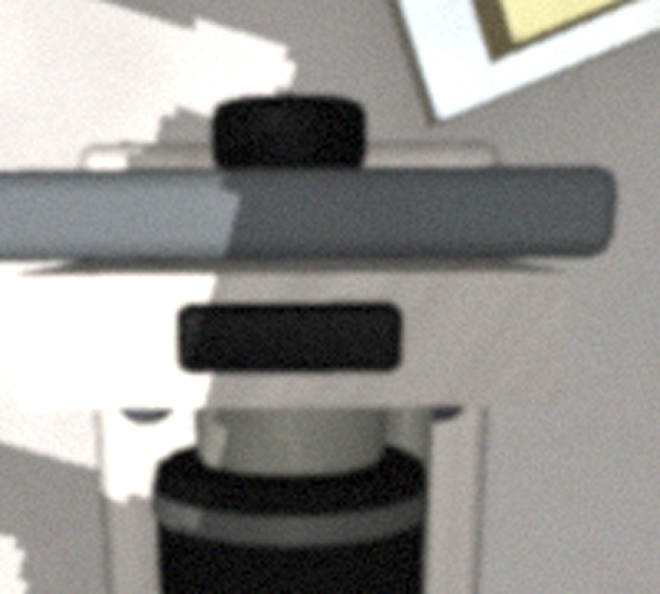

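Emit:
{"api": "servo_tool", "payload": {
  "increments": [
    {"slide": [0.0015, 0, 0], "spin": 0},
    {"slide": [0.0007, 0, 0], "spin": 0},
    {"slide": [0, 0, 0], "spin": 0},
    {"slide": [0, 0, 0], "spin": 0}
  ]
}}

```text
clock: 12.2
position: [0.5165, 0.1512, 0.056]
ee_rot: [-0.0, 0.6, 0.8, -0.0]
contact_force: [-1.2, 2.7, -2.8]
width: 0.0299
```

```bash
python3 - <<'E'
from wp import *
s=manip.get_state();status(s)
for n in ('wrist','side'): cv2.imwrite(f'pics/{n}14.png',eyes.get_image(n))
im=cv2.imread('pics/wrist14.png')
cv2.imwrite('pics/w14z.png',np.clip(cv2.resize(im[30:210,220:420],None,fx=3.3,fy=3.3,interpolation=cv2.INTER_CUBIC)*1.4,0,255).astype(np.uint8))
E
```

```text
t 12.2 pos [0.5165 0.1512 0.056 ] relyaw 0.01 F [-1.2  2.7 -2.8] w 0.0299
 tip_b(free) [ 0.0001 -0.0761] stub_b [0.     0.0719] axis z 0.0747
```

View pics/w14z.png

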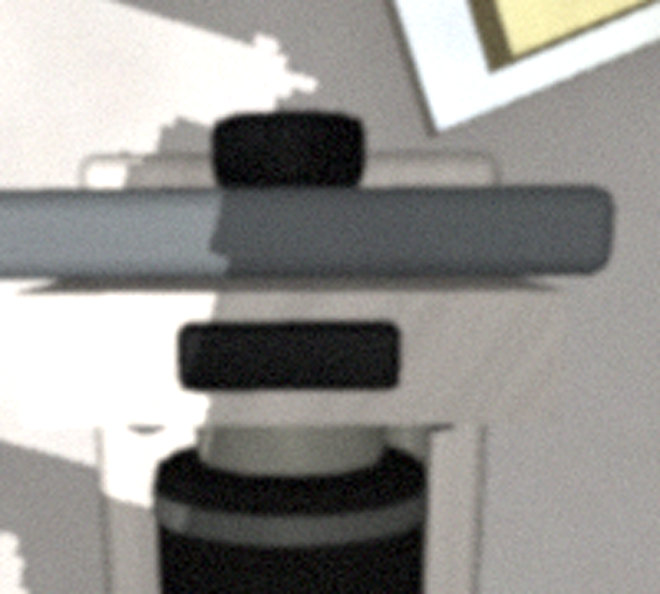

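Emit:
{"api": "servo_tool", "payload": {
  "increments": [
    {"slide": [0.001, 0, 0], "spin": 0},
    {"slide": [0.0005, 0, 0], "spin": 0},
    {"slide": [0, 0, 0], "spin": 0},
    {"slide": [0, 0, 0], "spin": 0}
  ]
}}

```text
clock: 12.7
position: [0.5165, 0.1515, 0.056]
ee_rot: [0.001, 0.599, 0.801, -0.001]
contact_force: [0.2, -5.8, -1.9]
width: 0.0301
```

```bash
python3 - <<'E'
from wp import *
s=manip.get_state();status(s)
E
```

```text
t 12.7 pos [0.5165 0.1515 0.056 ] relyaw 0.06 F [ 0.2 -5.8 -1.9] w 0.0301
 tip_b(free) [ 0.0002 -0.0759] stub_b [0.0001 0.0721] axis z 0.0747
```

Emit:
{"api": "servo_tool", "payload": {
  "increments": [
    {"slide": [-0.0008, 0, 0], "spin": 0},
    {"slide": [0, 0, 0], "spin": 0}
  ]
}}

```text
clock: 12.9
position: [0.5164, 0.1515, 0.056]
ee_rot: [0.0, 0.599, 0.8, -0.0]
contact_force: [-0.2, -4.3, -1.8]
width: 0.0297
```

Emit:
{"api": "servo_tool", "payload": {
  "increments": [
    {"slide": [0, 0, 0], "spin": 0},
    {"slide": [0, 0, 0], "spin": 0},
    {"slide": [0, 0, 0], "spin": 0},
    {"slide": [0, 0, 0], "spin": 0},
    {"slide": [0, 0, 0], "spin": 0},
    {"slide": [0, 0, 0], "spin": 0}
  ],
  "hand": 0.8
}}

```text
clock: 13.5
position: [0.5166, 0.1522, 0.0562]
ee_rot: [0.0, 0.6, 0.8, 0.0]
contact_force: [-0.4, -0.6, -0.6]
width: 0.0681
```

```bash
python3 - <<'E'
from wp import *
s=manip.get_state();status(s)
cv2.imwrite('pics/w15.png',eyes.get_image('wrist'))
E
```

```text
t 13.5 pos [0.5166 0.1522 0.0562] relyaw 0.01 F [-0.4 -0.6 -0.6] w 0.0681
 tip_b(free) [ 0.0004 -0.0752] stub_b [0.0004 0.0728] axis z 0.0749
```

View pics/w15.png

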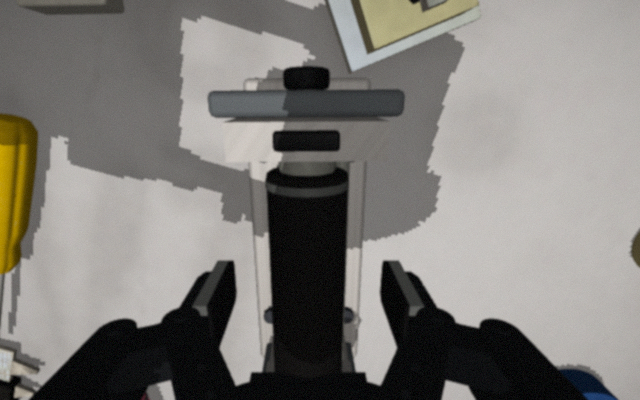

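Roller stays in place, fingers clear on both sides. Straight up.

Emit:
{"api": "servo_tool", "payload": {
  "increments": [
    {"slide": [0, 0, -0.02], "spin": 0},
    {"slide": [0, 0, -0.03], "spin": 0},
    {"slide": [0, 0, -0.04], "spin": 0},
    {"slide": [0, 0, -0.04], "spin": 0},
    {"slide": [0, 0, -0.04], "spin": 0},
    {"slide": [0, 0, 0], "spin": 0},
    {"slide": [0, 0, 0], "spin": 0}
  ]
}}

```text
clock: 14.25
position: [0.5168, 0.1522, 0.227]
ee_rot: [0.001, 0.6, 0.8, 0.001]
contact_force: [-0.1, -0.2, -1.0]
width: 0.068
```

```bash
python3 - <<'E'
from wp import *
s=manip.get_state();status(s)
w=eyes.get_image('wrist');sd=eyes.get_image('side');t=eyes.get_image('top')
a=cv2.resize(w,(480,300));
b=cv2.resize(sd[140:220,255:335],(300,300),interpolation=cv2.INTER_CUBIC)
c=cv2.resize(w[40:290,220:400],(216,300),interpolation=cv2.INTER_CUBIC)
cv2.imwrite('pics/f16.png',np.clip(np.vstack([np.hstack([b,cv2.resize(t[110:300,190:430],(379,300))]),np.hstack([a,cv2.resize(c,(199,300))])])*1.4,0,255).astype(np.uint8))
cv2.imwrite('pics/f16z.png',np.clip(cv2.resize(w[100:340,230:390],None,fx=2.4,fy=2.4,interpolation=cv2.INTER_CUBIC)*1.4,0,255).astype(np.uint8))
E
```

```text
t 14.25 pos [0.5168 0.1522 0.227 ] relyaw 0.02 F [-0.1 -0.2 -1. ] w 0.068
 tip_b(free) [ 0.0006 -0.0753] stub_b [0.0006 0.0727] axis z 0.2457
```

View pics/f16.png

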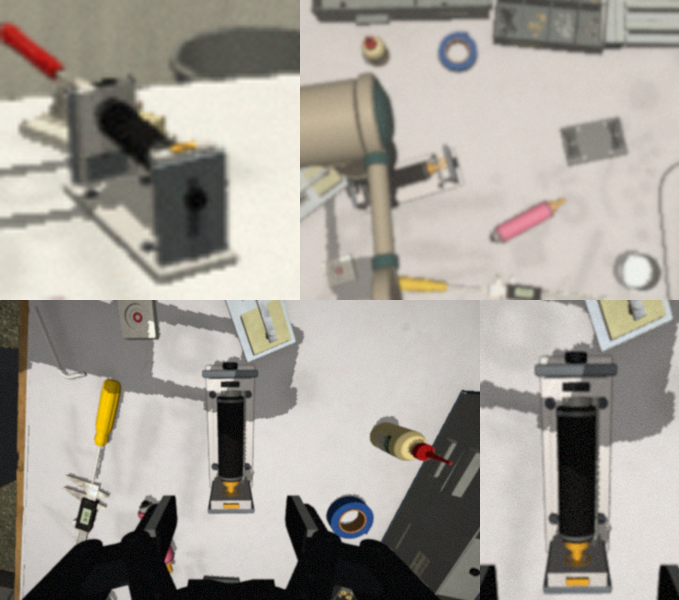

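View pics/f16z.png

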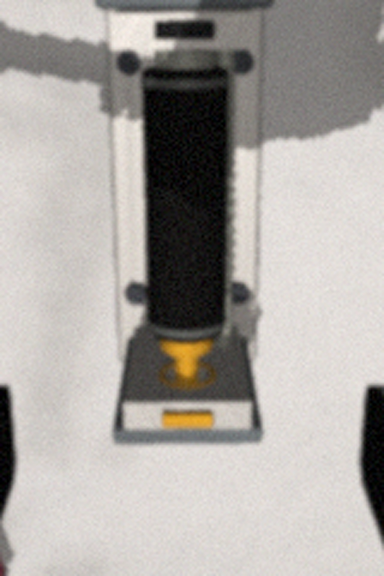

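```bash
python3 -c "
from rig import manip
print(manip.get_state()['clock'],manip.sign_off())"
```

```text
the job is handed in; nothing more can be done
14.4 None
```

The roller is fitted in the idler bracket, released, and the job was handed in at 14.4 s of the 51 s allowed.

**How it went in:** I took the black roller from its cradle and left the pink look-alike alone. I put the plunger into the brass recess with the roller yawed 25° and pushed it in about 12 mm. I then swung the roller into line and eased it back so that the stub slid into the black recess.

**Recess height:** The wrist view gave about 75 to 75.5 mm and the side view 75.0 mm. I worked at 75 mm.

**Last checks:**
- **Forces:** the spring force fell smoothly to about 3 N as the roller eased back. One more small push brought about 6 N the other way, which fits the hub face resting on the black block.
- **Position at release:** the arm pose put the stub end at about +72 mm and the plunger at the bottom of its recess, at about −73.5 mm. The centre-line offset was under 1 mm.
- **Final pictures:** the plunger sits inside the brass ring and the hub is against the black block. The roller looks level, the gripper is well clear, and the bottle, tape roll and cup look undisturbed.

No check failed. The insertion depths come from the arm pose and the forces; I did not measure them directly after letting go.

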